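# Draw one charge of grinding balls

### The job

Stand the empty steel grinding jar upright on the bench under the chute of the ball magazine. Then pull the stiff slide gate out by its black bar until the red-knobbed index plunger drops into the gate and locks it, and no further: both balls of the end chamber must roll into the jar, the next charge must stay up, and the plunger's block must not be dragged along its rail. Leave the jar standing under the chute, and leave the jar lid, the amber vial and the timer where they are.

Things in the scene. Friction and masses are not known exactly. Their poses are not given: they have to be found in the camera images.
- magazine: Fixed ball magazine: dark blue stand, 132 mm wide, a level steel slide gate on it, above that two clear chambers (top 180 mm high) with two 24 mm steel balls each. Origin on the bench midway between the chambers; +x to its back, +y to the chute side, z up. Chambers at y = 30 and -30 mm. A steel chute, 36 mm wide, slopes from the 30 mm chamber towards -x; the front rail ends at x = -25 mm.
- gate (a joint): Travel of the slide gate in m, range 0 (shut) to 0.11; grows as it is pulled out along the magazine's -y. Stiff: about 11 to 15 N keep it sliding, and it stays where it is left. The end chamber empties at about 0.033; at about 0.089 the next charge falls.
- gate_bar (a point): Middle of the pull bar: a level black bar 10 mm thick, 66 mm long along the magazine's x, on two posts 48 mm apart (clear), 160 mm above the bench and 36 mm above the gate plate; moves with the gate. Shut, it is 62 mm outside the stand's rails, so a gripper fits over it from above with a finger on the magazine's +y and -y side. Its axes are the magazine's.
- plunger (a joint): Spring index plunger, in m: 0 while its pin rides on the gate, 0.006 once the pin has dropped into the gate's hole (by itself) and locks it; its red knob sinks as much. The block is clamped elsewhere for each batch and hides the hole: the gate locks somewhere between 0.034 and 0.072 of travel, to be felt: the pull, steady before, rises sharply. Locked, the gate moves neither on nor back.
- index_block_top (a point): Top of the steel sleeve round the plunger, on the dark block behind the chambers, 167 mm above the bench. The block is held on the rear rail only by a friction clamp: once the pin is in the hole, a pull on the bar of more than about 33 N (clamp and gate together) drags the block along with the gate.
- jar: Open steel grinding jar, 64 mm outer diameter, 58 mm high, wall 4 mm, floor 6 mm, 0.35 kg. Origin at the centre of its underside, z up its axis; it starts upright and empty on the bench.
- chute_drop (a point): Point on the bench 27 mm in front of the chute's lip where the balls come down: the jar's axis belongs here, within about 15 mm. The lip (66 mm above the bench, cheeks to 80 mm, rising 8 degrees to the back) then overhangs the jar's rim by 5 mm. Its axes are the magazine's: -x leads clear of the chute.
- ball_a1_center (a point): Centre of the lower 24 mm steel ball (57 g) in the end chamber over the chute.
- ball_a2_center (a point): Centre of the upper 24 mm steel ball (57 g) in the end chamber over the chute.
- ball_b1_center (a point): Centre of the lower 24 mm steel ball in the other chamber, the next charge, which stays up.
- jar_lid: Steel lid of the jar, 64 mm diameter, 20 mm high with its knob, lying on the bench; a bystander. Origin at the centre of its underside.
- amber_vial: Amber glass vial with a metal cap, 25 mm diameter, 50 mm high; a bystander. Origin at the centre of its underside.
- timer: White bench timer with coloured keys, 66 x 58 x 20 mm; a bystander. Origin at the centre of its underside.
Mind the look-alikes: they are no part of the job. What is shaped like the jar but yellow is not meant.

How it is judged:
By the outcome, as a careful person would: the job done as asked, in the order asked, and still so for the second after the job is handed in, with the robot touching nothing.
It also fails if it takes over 64 s, if anything falls off the work surface, if the arm or the gripper's body presses on something with over 40 N, if the wrist force passes 120 N, or if a joint passes its speed limit or range.

### The arm

A 6-joint arm with a two-finger parallel gripper is mounted at the origin on a cart in front of the work surface, level with it; the furniture and walls round the work are solid. World frame = base frame: x ahead of the robot, y to its left, z up, the work surface at z = 0. Lengths are in m, angles in rad, forces in N, time in s.
With the tool pointing down it reaches from about 0.325 to 0.9 m from the base axis. Payload 3.5 kg.
Tool frame: the origin (TCP) lies midway between the tips of the shut fingers; the grasp point (between the pads) lies 19 mm behind it; z points along the fingers, y is the line along which they close (so a half turn about z gives the same grasp; the last joint's range is limited). The gripper opens to 85 mm and grips with 20 to 120 N. Pads are 22 mm wide; open, the fingers measure 114 mm over their backs; the gripper's body (76 mm by 85 mm) begins 54 mm behind the grasp point. The pads swing forward as they close: fully open they stand 13 mm farther back than shut.
Start: joints at [-1.328, 0.276, -0.026, 1.268, 0, 1.467], TCP at [0.212, -0.588, 0.231] pointing down, gripper open.
Joint ranges: [-3.12, 3.12], [-0.85, 1.88], [-1.08, 1.24], [-1.95, 2.15], [-1.57, 1.53], [-3.14, 3.14]. Speed limits (rad/s): [2.57, 2.57, 3.14, 3.14, 3.14, 3.14].

### API

Orientations are given as [roll, pitch, yaw] about the fixed x, y, z axes, in that order (R = Rz(yaw) Ry(pitch) Rx(roll)).
In Python, from station import monitor, cams, ticket, silhouettes gives the robot as it stands.
- The arm moves only by the shell command python3 -m pendant 'ROWS' [FORCE]. ROWS is JSON, a list of rows, each an object with "fingers": the closure, from 0 (fully open) to 1 (shut); "delta_pos": the shift along the tool's x, y, z in mm, a list of three; "turn": the turn about the tool's z in degrees. In form: [{"fingers": fingers, "delta_pos": [dx, dy, dz], "turn": turn}, ...]. A call has 1 to 20 rows; each row is the pose to reach, as a shift and turn from the pose commanded when the call began, along the tool's axes at that moment; what a row does not reach only later rows make up. A row lasts 1/12 s, in which the tool goes at most 41.7 mm and 7.16 degrees, less where a joint would pass 70% of its speed; a pose out of reach is approached as far as the arm can. A call with a gripper value outside its range is refused whole. The fingers move at their own pace and stop on an object; FORCE is the grip in N (left out, the last holds). Time passes only in rows, so rows that repeat a pose let the fingers close. It gives the time, the measured TCP pose, the force, the opening and the grip force at its end, in the units of the state.
- monitor.get_state(): the state, without advancing time (a new reading comes with each control period).
- cams.read_camera(name): name is "side" or "top"; returns the picture (420x560x3 uint8, blue, green, red); there is no depth.
- cams.get_calibration(name): a dict with "fx", "fy", "cx", "cy" (pixels), "R" (3x3) and "t" (3): a world point X has camera coordinates R X + t. Camera axes: x right, y down, z forward; pixel columns grow to the right and rows downward; lengths in m; the calibration is good to about 2 mm. A picture is of the moment at which its call begins. get_calibration takes no time and is no camera call.
- ticket.close_job(): hands the job in; it is judged then, once.
Trained networks look in the newest picture that a camera, given by its name, has taken for a name from the list of things; names that differ only in an ending like _2 or _b are one class to them, and where a whole thing is asked for, a point or a joint stands for the part that bears it (a point fixed in the world has none). Each returns a list of dicts, best first, with "confidence" (0 to 1); they miss things now and then, are a little off and sometimes report something else, mostly with a low value. They report only what shows in the picture. A call takes as long as a camera call. They do not tell look-alikes from the thing itself.
- silhouettes(camera, label): "region" (420x560 bool, what is visible of it) and "point" ([column, row] in pixels, amid what is visible of it).
The state is a dict: "time": time; "joint_positions": joint angles; "dq": joint speeds; "joint_torque": joint torques, N m; "position": TCP position; "orientation": TCP orientation; "contact_force": force on the tool from outside, world axes, zero at the start; "torque": the same for the moment, N m; "gripper_width": finger opening in m; "grasp_force": force on a finger pad.
Only numpy, scipy, OpenCV 4.12 (cv2) and the standard library are available. Lean on these libraries where they do the work, as an engineer would, in place of code of your own. Each camera call takes 0.05 s, during which the arm holds its last target. There are 200 camera calls.

## Working session

There is one attempt and no reset: what is moved stays moved. The work goes in short steps, Python scripts to look and compute and a shell command to move; the robot and the scene stay as the last step left them, time stands still between calls to the robot, and variables do not carry over. Pictures are saved under pics/ and viewed, at most 10 in all, crops included, and the job is handed in when it is done.

```bash
mkdir -p pics; ls; cat > h.py <<'E'
import numpy as np, cv2
from station import monitor, cams, ticket, silhouettes
def cal(n):
    c=cams.get_calibration(n); K=np.array([[c['fx'],0,c['cx']],[0,c['fy'],c['cy']],[0,0,1.]])
    return K,np.array(c['R']),np.array(c['t'])
def proj(n,X):
    K,R,t=cal(n); p=K@(R@np.array(X,float)+t); return p[:2]/p[2]
def onz(n,px,z):
    K,R,t=cal(n); d=R.T@np.linalg.inv(K)@np.array([px[0],px[1],1.]); o=-R.T@t
    return o+d*(z-o[2])/d[2]
def tri(pa,pb,a='top',b='side'):
    P=[]
    for n in(a,b):
        K,R,t=cal(n);P.append(K@np.c_[R,t])
    X=cv2.triangulatePoints(P[0],P[1],np.array(pa,float).reshape(2,1),np.array(pb,float).reshape(2,1)).ravel()
    return X[:3]/X[3]
E
python3 - <<'E'
from h import *
np.set_printoptions(precision=3,suppress=True)
for n in('top','side'):
    im=cams.read_camera(n); cv2.imwrite(f'pics/{n}0.png',im)
    K,R,t=cal(n); print(n,K[0,0],'cam at',-R.T@t)
    for l in['magazine','jar','gate_bar','index_block_top','jar_lid','amber_vial','timer','ball_a1_center','ball_b1_center']:
        for d in silhouettes(n,l)[:3]: print(l,round(d['confidence'],2),np.round(d['point']),d['region'].sum(),onz(n,d['point'],0.03))
s=monitor.get_state();print(s)
E
```

```text
pics
top 414.4730259430325 cam at [0.253 0.09  1.202]
magazine 0.59 [232. 196.] 2574 [0.548 0.237 0.03 ]
magazine 0.53 [254. 196.] 920 [0.551 0.172 0.03 ]
jar 0.93 [373. 238.] 518 [ 0.452 -0.176  0.03 ]
jar 0.91 [315. 189.] 474 [ 0.584 -0.004  0.03 ]
gate_bar 0.6 [254. 193.] 790 [0.561 0.173 0.03 ]
gate_bar 0.16 [374. 236.] 484 [ 0.456 -0.18   0.03 ]
index_block_top 0.74 [228. 175.] 178 [0.61  0.254 0.03 ]
jar_lid 0.92 [293. 250.] 356 [0.402 0.049 0.03 ]
jar_lid 0.47 [254. 195.] 883 [0.553 0.171 0.03 ]
timer 0.83 [140. 229.] 390 [0.431 0.491 0.03 ]
ball_a1_center 0.6 [373. 237.] 499 [ 0.454 -0.177  0.03 ]
ball_b1_center 0.6 [294. 247.] 361 [0.409 0.046 0.03 ]
side 540.3155180846665 cam at [ 0.455 -0.984  0.849]
jar 0.6 [265. 310.] 1095 [ 0.451 -0.17   0.03 ]
jar 0.53 [300. 254.] 81 [0.538 0.009 0.03 ]
gate_bar 0.62 [291. 186.] 682 [0.539 0.313 0.03 ]
index_block_top 0.55 [303. 166.] 347 [0.583 0.421 0.03 ]
jar_lid 0.58 [250. 256.] 414 [0.42 0.01 0.03]
amber_vial 0.75 [241. 356.] 280 [ 0.402 -0.288  0.03 ]
amber_vial 0.59 [289. 186.] 688 [0.533 0.314 0.03 ]
timer 0.73 [253. 162.] 263 [0.432 0.459 0.03 ]
{'time': 1.0, 'joint_positions': array([-1.328,  0.276, -0.026,  1.268, -0.   ,  1.467]), 'dq': array([-0.   , -0.002, -0.   , -0.   ,  0.   , -0.002]), 'joint_torque': array([ -0.   , -44.55 ,  29.558,   0.001,  -0.   ,  -0.   ]), 'position': array([ 0.212, -0.588,  0.231]), 'orientation': array([3.142, 0.   , 0.346]), 'contact_force': array([-0.281, -0.079,  0.363]), 'torque': array([ 0.01 ,  0.007, -0.04 ]), 'grasp_force': 0.0, 'gripper_width': 0.08548049855537136}
```

View pics/top0.png

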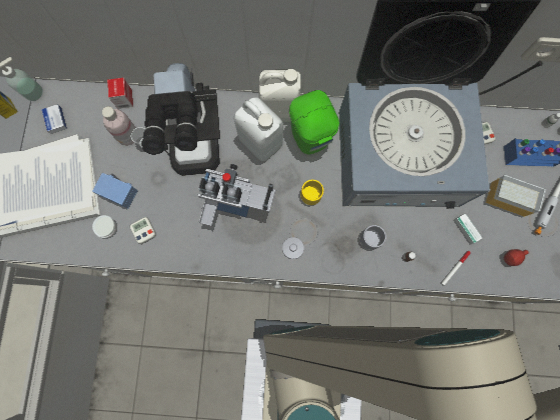

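View pics/side0.png

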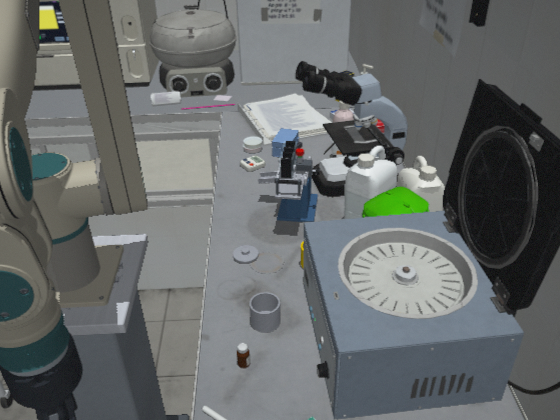

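The top view shows the grey jar at (373,237), the yellow look-alike at (312,190) and the lid at (293,248). The magazine is near (232,190), with its chute at about (208,215) and the gate reaching to about (268,200). Next I'll zoom in on the magazine.

```bash
python3 - <<'E'
from h import *
a=cv2.resize(cv2.imread('pics/top0.png')[150:240,185:285],None,fx=4,fy=4,interpolation=cv2.INTER_CUBIC)
b=cv2.resize(cv2.imread('pics/side0.png')[125:225,250:330],None,fx=4.5,fy=4.5,interpolation=cv2.INTER_CUBIC)
o=np.zeros((450,770,3),np.uint8);o[:360,:400]=a;o[:450,405:765]=b;cv2.imwrite('pics/crop1.png',o)
E
```

```text
(no output)
```

View pics/crop1.png

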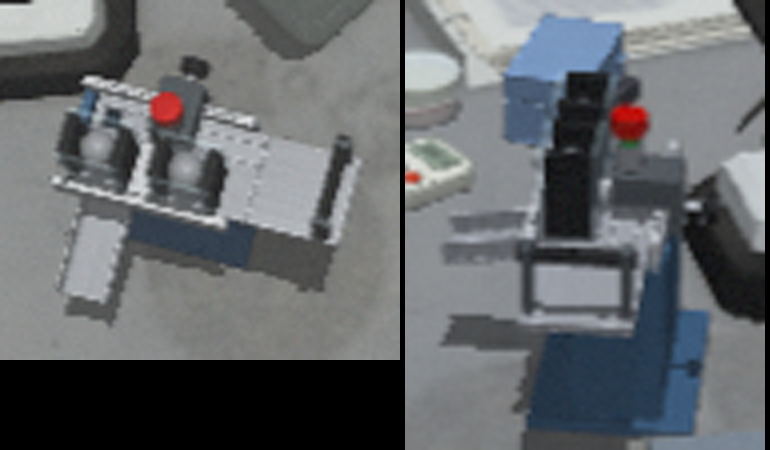

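```bash
cat > fit.py <<'E'
from h import *
from scipy.optimize import least_squares
np.set_printoptions(precision=4,suppress=True)
c=lambda u,v:(185+u/4,150+v/4)
s=lambda u,v:(250+(u-405)/4.5,125+v/4.5)
obs=[('top',(.033,-.128,.163),c(345,138)),('top',(-.033,-.128,.163),c(321,236)),
('top',(0,.03,.165),c(99,148)),('top',(0,-.03,.165),c(184,166)),
('side',(-.033,-.128,.160),s(522,255)),('side',(.033,-.128,.160),s(632,255))]
def W(p,m):
    C,S=np.cos(p[2]),np.sin(p[2]);return [p[0]+C*m[0]-S*m[1],p[1]+S*m[0]+C*m[1],m[2]]
f=lambda p:np.concatenate([proj(n,W(p,m))-q for n,m,q in obs])
r=least_squares(f,[.55,.2,0])
if __name__=='__main__':
    print(r.x,np.degrees(r.x[2]),r.fun.reshape(-1,2))
    p=r.x;print('bar',W(p,(0,-.128,.16)))
    l1=onz('top',c(65,293),.066);l2=onz('top',c(103,303),.066);L=(l1+l2)/2
    C,S=np.cos(p[2]),np.sin(p[2]);d=L[:2]-p[:2];print('lip w',np.linalg.norm(l1-l2),'lip mag',C*d[0]+S*d[1],-S*d[0]+C*d[1])
    lx=C*d[0]+S*d[1];print('drop',W(p,(lx-.027,.03,0)))
    for n in('top','side'):
        cams.read_camera(n)
        D=silhouettes(n,'jar')
        for d in D[:2]:
            v,u=np.nonzero(d['region']);print(n,d['confidence'],u.min(),u.max(),v.min(),v.max())
            if n=='top': e=cv2.fitEllipse(cv2.findContours(d['region'].astype(np.uint8),0,1)[0][0]);print(e,onz('top',((u.min()+u.max())/2,(v.min()+v.max())/2),.045))
E
python3 fit.py
```

```text
[ 0.53    0.2525 -0.0914] -5.238862251145146 [[-0.7538 -0.1036]
 [ 1.1063 -0.2044]
 [-1.2947 -0.0306]
 [ 0.1431 -0.9921]
 [-1.9514  0.6783]
 [ 0.8998  0.8649]]
bar [np.float64(0.5183278705208739), np.float64(0.12506116666672978), 0.16]
lip w 0.027716063724034158 lip mag -0.08283201746936478 0.03643591121805784
drop [np.float64(0.4233813254404516), np.float64(0.2924296990695748), 0]
top 0.91 359 384 225 248
((371.88897705078125, 236.8570556640625), (20.877336502075195, 25.7441349029541), 54.47194290161133) [ 0.4523 -0.1689  0.045 ]
top 0.67 300 323 180 204
((311.1217346191406, 192.0363311767578), (21.517812728881836, 25.64784812927246), 26.533233642578125) [0.5703 0.0059 0.045 ]
side 0.77 250 280 292 332
side 0.43 302 302 245 265
```

```bash
r='{"fingers":0,"delta_pos":[367,-312,80],"turn":-155}'; python3 -m pendant '[{"fingers":0,"delta_pos":[367,-312,80],"turn":-155},{"fingers":0,"delta_pos":[367,-312,80],"turn":-155},{"fingers":0,"delta_pos":[367,-312,80],"turn":-155},{"fingers":0,"delta_pos":[367,-312,80],"turn":-155},{"fingers":0,"delta_pos":[367,-312,80],"turn":-155},{"fingers":0,"delta_pos":[367,-312,80],"turn":-155},{"fingers":0,"delta_pos":[367,-312,80],"turn":-155},{"fingers":0,"delta_pos":[367,-312,80],"turn":-155},{"fingers":0,"delta_pos":[367,-312,80],"turn":-155},{"fingers":0,"delta_pos":[367,-312,80],"turn":-155},{"fingers":0,"delta_pos":[367,-312,80],"turn":-155},{"fingers":0,"delta_pos":[367,-312,80],"turn":-155},{"fingers":0,"delta_pos":[367,-312,80],"turn":-155},{"fingers":0,"delta_pos":[367,-312,80],"turn":-155},{"fingers":0,"delta_pos":[367,-312,80],"turn":-155},{"fingers":0,"delta_pos":[367,-312,80],"turn":-155},{"fingers":0,"delta_pos":[367,-312,80],"turn":-155},{"fingers":0,"delta_pos":[367,-312,80],"turn":-155},{"fingers":0,"delta_pos":[367,-312,80],"turn":-155},{"fingers":0,"delta_pos":[367,-312,80],"turn":-155}]' 60
python3 - <<'E'
from fit import *
yaw=lambda a,b,z:(lambda d:np.degrees(np.arctan2(d[1],d[0])))(onz('top',b,z)-onz('top',a,z))
print('front rail',yaw(c(225,225),c(55,180),.13)-90,'plate',yaw(c(325,150),c(262,138),.124)-90, 'back rail',yaw(c(255,122),c(85,78),.13)-90)
print('chute L',yaw(c(62,292),c(80,212),.075),'chute R',yaw(c(103,303),c(125,215),.075),'bar',yaw(c(321,236),c(345,138),.163),'balls',yaw(c(184,166),c(99,148),.16)-90)
p=r.x
# jar from side view rim
for uv in((265,332),): print('jar bottom front',onz('side',uv,0))
print('pred jar side',proj('side',(.4523,-.169,.058)),proj('side',(.4523,-.169,0)), 'yellow?')
for q in((-.083,.012,.066),(-.083,.048,.066)): print('lip pred top',(proj('top',W(p,q))-[185,150])*4)
print(monitor.get_state()['joint_positions'])
E
```

```text
time: 2.87
position: [0.4515, -0.1701, 0.1515]
orientation: [-3.142, 0.0, 2.852]
contact_force: [-0.1, 0.7, 2.0]
gripper_width: 0.0853
grasp_force: 0.0
front rail -11.214777895569512 plate -7.271808146182494 back rail -11.135490897932002
chute L -6.418286994114364 chute R -8.090558157433623 bar -9.2540680375593 balls -8.395599355319561
jar bottom front [ 0.4491 -0.2023  0.    ]
pred jar side [265.158  300.3548] [266.0444 320.1489] yellow?
lip pred top [118.3121 303.7253]
lip pred top [ 67.6931 295.633 ]
[-0.4944  0.0832 -0.4371  1.0502  0.     -0.2049]
```

```bash
cat > fit2.py <<'E'
from fit import *
obs2=obs[:4]
def f2(p):
    q=[proj(n,W(p,m))-np.array(o) for n,m,o in obs2]
    for y,o in((-.066,c(225,225)),(.066,c(55,180))): q.append(proj('top',W(p,(-.025,y,p[4])))-np.array(o))
    for y,o in((-.066,c(255,122)),(.066,c(85,78))): q.append(proj('top',W(p,(p[5],y,p[4])))-np.array(o))
    m=(np.array(s(522,255))+s(632,255))/2
    q.append(proj('side',W(p,(0,-.128,.160)))-m)
    for y,o in((.012,c(105,303)),(.048,c(63,293))): q.append(proj('top',W(p,(p[3],y,.070)))-np.array(o))
    return np.concatenate(q)
r2=least_squares(f2,[.53,.25,-.1,-.08,.13,.03],loss='soft_l1')
p=r2.x
if __name__=='__main__':
    print(p,np.degrees(p[2]));print(r2.fun.reshape(-1,2))
    print('bar',W(p,(0,-.128,.16)),'drop',W(p,(p[3]-.027,.03,0)))
E
python3 fit2.py
```

```text
[ 0.5369  0.2521 -0.1544 -0.0924  0.1029  0.0511] -8.846410960664478
[[-0.2227  0.4467]
 [ 0.0578  0.0611]
 [-0.7038 -3.2409]
 [ 0.3869 -2.8387]
 [ 3.0468 -0.0516]
 [-1.2089  0.8445]
 [ 2.0601 -0.4788]
 [-1.5846  0.4771]
 [-1.026   0.6654]
 [ 0.892   0.1446]
 [-1.1171 -0.1717]]
bar [np.float64(0.5171913974078215), np.float64(0.12563809949681404), 0.16] drop [np.float64(0.42349844633492795), np.float64(0.3001224314662314), 0]
```

```bash
python3 - <<'E'
from h import *
for n in('top','side'):
    cv2.imwrite(f'pics/{n}1.png',cams.read_camera(n))
a=cv2.resize(cv2.imread('pics/top1.png')[190:280,320:420],None,fx=4,fy=4)
b=cv2.resize(cv2.imread('pics/side1.png')[230:350,220:310],None,fx=4,fy=4)
o=np.zeros((480,770,3),np.uint8);o[:360,:400]=a;o[:480,405:765]=b;cv2.imwrite('pics/crop2.png',o)
E
```

```text
(no output)
```

View pics/crop2.png

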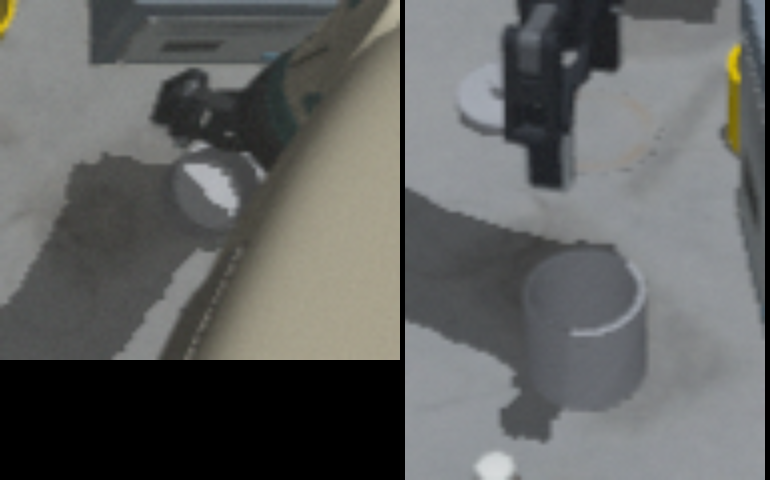

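```bash
python3 - <<'E'
from h import *
st=monitor.get_state(); P=st['position'];y=st['orientation'][2]
ty=np.array([np.sin(y),-np.cos(y),0]);print(P,st['orientation'])
for n in('top','side'):
    for k in(-1,1): print(n,k,proj(n,P+k*.048*ty+[0,0,.013]))
    print(proj(n,P))
# jar fit: model outline vs initial pics silhouettes (side0: extreme u 250..280, rows 292..332)
from scipy.optimize import least_squares
th=np.linspace(0,2*np.pi,60)
def box(n,x,yy):
    q=np.array([proj(n,(x+.032*np.cos(t),yy+.032*np.sin(t),z)) for z in(0,.058) for t in th]);return np.r_[q.min(0),q.max(0)]
a=405
ob={'side':np.array([220+(524-a)/4,230+241/4,220+(647-a)/4,230+410/4]),'top':np.array([359,225,384.5,249])}
r=least_squares(lambda v:np.concatenate([box(n,*v)-ob[n] for n in ob]),[.452,-.17],loss='soft_l1',diff_step=1e-3)
print(r.x,r.fun)
E
```

```text
[ 0.45142892 -0.17011611  0.15146045] [-3.14151011e+00  2.90010689e-04  2.84556648e+00]
top -1 [400.90965977 236.26334182]
top 1 [364.67617515 222.93481101]
[381.43490433 230.44027756]
side -1 [256.14128927 277.2940508 ]
side 1 [269.29936874 246.28514341]
[263.18834536 266.29396763]Traceback (most recent call last):
  File "<stdin>", line 14, in <module>
    return func(*args, **kwargs)
    result = trf(vector_fun.fun, vector_fun.jac, x0, f0, J0, lb, ub, ftol, xtol,
                 gtol, max_nfev, x_scale, loss_function, tr_solver,
                 tr_options.copy(), verbose, callback=callback_wrapped)
    return trf_no_bounds(
        fun, jac, x0, f0, J0, ftol, xtol, gtol, max_nfev, x_scale,
        loss_function, tr_solver, tr_options, verbose, callback=callback)
    f_new = fun(x_new)
    self._update_fun()
    ~~~~~~~~~~~~~~~~^^
    self.f = self.fun_wrapped(xp_copy(self.x))
             ~~~~~~~~~~~~~~~~^^^^^^^^^^^^^^^^^
    return np.atleast_1d(self.fun(x))
                         ~~~~~~~~^^^
    return self.f(x, *self.args, **self.kwargs)
           ~~~~~~^^^^^^^^^^^^^^^^^^^^^^^^^^^^^^
  File "<stdin>", line 14, in <lambda>
  File "<stdin>", line 11, in box
  File "h.py", line 7, in proj
    K,R,t=cal(n); p=K@(R@np.array(X,float)+t); return p[:2]/p[2]
          ~~~^^^
  File "h.py", line 4, in cal
    c=cams.get_calibration(n); K=np.array([[c['fx'],0,c['cx']],[0,c['fy'],c['cy']],[0,0,1.]])
ValueError: time passes only in moves, steps and waits
```

```bash
sed -i 's/^def cal/import functools\n@functools.lru_cache(None)\ndef cal/' h.py; cat > jar.py <<'E'
from h import *
from scipy.optimize import minimize
th=np.linspace(0,2*np.pi,60)
def box(n,x,yy):
    q=np.array([proj(n,(x+.032*np.cos(t),yy+.032*np.sin(t),z)) for z in(0,.058) for t in th]);return np.r_[q.min(0),q.max(0)]
def jarfit(ob,x0):
    r=minimize(lambda v:sum(np.abs(box(n,*v)-ob[n]).sum() for n in ob),x0,method='Nelder-Mead',options=dict(xatol=1e-4))
    return r.x,[box(n,*r.x)-ob[n] for n in ob]
E
python3 - <<'E'
from jar import *
a=405
ob={'side':np.array([220+(524-a)/4,230+241/4,220+(647-a)/4,230+410/4]),'top':np.array([359,225,384.5,249])}
x,f=jarfit(ob,[.452,-.17]);print(x,f)
st=monitor.get_state();P=st['position'];y=st['orientation'][2]
d=x-P[:2];print('tool dx dy mm',1e3*(np.cos(y)*d[0]+np.sin(y)*d[1]),1e3*(np.sin(y)*d[0]-np.cos(y)*d[1]),np.degrees(y))
E
```

```text
[ 0.4523218 -0.1707919] [array([-0.01344624,  0.00365288,  0.58875317, -0.36987319]), array([-1.3246053 , -0.48389906,  0.28012613,  0.83508182])]
tool dx dy mm -1.0511889420266214 -0.38592766261305506 163.03894937797327
```

```bash
python3 -m pendant '[{"fingers":0,"delta_pos":[-1,0,60],"turn":-8.2},{"fingers":0,"delta_pos":[-1,0,60],"turn":-8.2},{"fingers":0,"delta_pos":[-1,0,90],"turn":-8.2},{"fingers":0,"delta_pos":[-1,0,110],"turn":-8.2},{"fingers":0,"delta_pos":[-1,0,129],"turn":-8.2},{"fingers":0,"delta_pos":[-1,0,129],"turn":-8.2},{"fingers":0,"delta_pos":[-1,0,129],"turn":-8.2},{"fingers":0.6,"delta_pos":[-1,0,129],"turn":-8.2},{"fingers":0.6,"delta_pos":[-1,0,129],"turn":-8.2},{"fingers":0.6,"delta_pos":[-1,0,129],"turn":-8.2},{"fingers":0.6,"delta_pos":[-1,0,129],"turn":-8.2},{"fingers":0.6,"delta_pos":[-1,0,129],"turn":-8.2},{"fingers":0.6,"delta_pos":[-1,0,129],"turn":-8.2},{"fingers":0.6,"delta_pos":[-1,0,129],"turn":-8.2},{"fingers":0.6,"delta_pos":[-1,0,129],"turn":-8.2},{"fingers":0.6,"delta_pos":[-1,0,129],"turn":-8.2}]' 60
```

```text
time: 4.3
position: [0.4544, -0.1719, 0.0246]
orientation: [-3.139, 0.004, 2.988]
contact_force: [-0.7, -1.5, 5.8]
gripper_width: 0.0616
grasp_force: 66.6
```

```bash
python3 -m pendant '[{"fingers":0.6,"delta_pos":[0,0,-30],"turn":0},{"fingers":0.6,"delta_pos":[0,0,-60],"turn":0},{"fingers":0.6,"delta_pos":[0,0,-60],"turn":0},{"fingers":0.6,"delta_pos":[10,28,-60],"turn":0},{"fingers":0.6,"delta_pos":[24,63,-60],"turn":0},{"fingers":0.6,"delta_pos":[37,98,-60],"turn":0},{"fingers":0.6,"delta_pos":[50,133,-60],"turn":0},{"fingers":0.6,"delta_pos":[63,168,-60],"turn":0},{"fingers":0.6,"delta_pos":[76,203,-60],"turn":0},{"fingers":0.6,"delta_pos":[89,238,-60],"turn":0},{"fingers":0.6,"delta_pos":[102,273,-60],"turn":0},{"fingers":0.6,"delta_pos":[115,308,-60],"turn":0},{"fingers":0.6,"delta_pos":[128,343,-60],"turn":0},{"fingers":0.6,"delta_pos":[141,378,-60],"turn":0},{"fingers":0.6,"delta_pos":[154,410,-60],"turn":0},{"fingers":0.6,"delta_pos":[164,440,-60],"turn":0},{"fingers":0.6,"delta_pos":[173,462,-60],"turn":0},{"fingers":0.6,"delta_pos":[173,462,-60],"turn":0},{"fingers":0.6,"delta_pos":[173,462,-60],"turn":0}]'
python3 - <<'E'
from h import *
for n in('top','side'):
    cv2.imwrite(f'pics/{n}2.png',cams.read_camera(n))
a=cv2.resize(cv2.imread('pics/top2.png')[150:280,170:290],None,fx=3.3,fy=3.3)
b=cv2.resize(cv2.imread('pics/side2.png')[125:245,220:330],None,fx=3.3,fy=3.3)
o=np.zeros((440,770,3),np.uint8);o[:a.shape[0],:a.shape[1]]=a;o[:b.shape[0],400:400+b.shape[1]]=b;cv2.imwrite('pics/crop3.png',o)
E
```

```text
time: 5.88
position: [0.3509, 0.3135, 0.0821]
orientation: [-3.141, -0.0, 2.991]
contact_force: [-0.2, -0.5, -2.6]
gripper_width: 0.0616
grasp_force: 68.4
```

View pics/crop3.png

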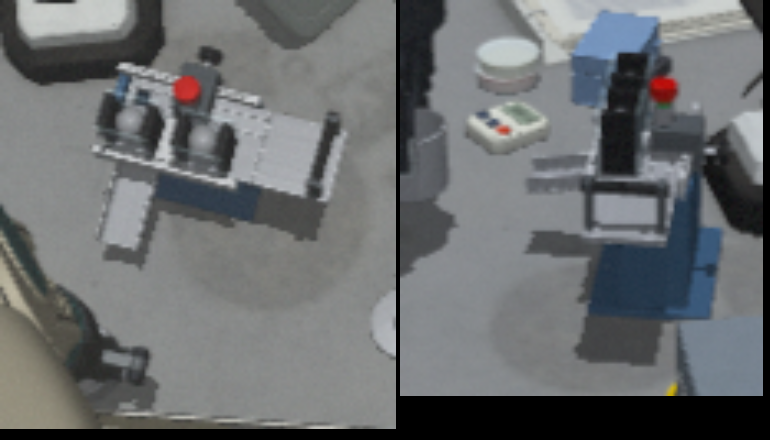

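```bash
python3 - <<'E'
from fit2 import *
for y in(.012,.048):
    for z in(.066,.080):
        m=W(p,(p[3],y,z)); t=(proj('top',m)-[170,150])*3.3; q=(proj('side',m)-[220,125])*3.3+[400,0]; print(y,z,t,q)
print('tri near cheek tip bottom', tri((170+140/3.3,150+250/3.3),(258.5,182.6)),W(p,(p[3],.012,.07)))
st=monitor.get_state();P=st['position'];yw=st['orientation'][2]
D=np.array(W(p,(p[3]-.027,.03,0)))[:2];d=D-P[:2];print(P,D,'tool',1e3*(np.cos(yw)*d[0]+np.sin(yw)*d[1]),1e3*(np.sin(yw)*d[0]-np.cos(yw)*d[1]),np.degrees(yw))
E
```

```text
0.012 0.066 [139.7673 251.3031] [527.8047 192.3324]
0.012 0.08 [137.3013 248.2997] [527.1401 177.9583]
0.048 0.066 [ 98.6251 242.0392] [533.567  169.9504]
0.048 0.08 [ 95.6719 238.9303] [532.9457 155.7407]
tri near cheek tip bottom [0.4473 0.2775 0.0688] [np.float64(0.447409105034947), np.float64(0.27818432761628115), 0.07]
[0.3509 0.3118 0.0819] [0.4235 0.3001] tool -73.49572688298706 -0.5368640597922126 171.2442067699883
```

```bash
python3 -m pendant '[{"fingers":0.6,"delta_pos":[0,0,25],"turn":0},{"fingers":0.6,"delta_pos":[0,0,45],"turn":0},{"fingers":0.6,"delta_pos":[0,0,54],"turn":0},{"fingers":0.6,"delta_pos":[0,0,54],"turn":0},{"fingers":0.6,"delta_pos":[-10,0,54],"turn":0},{"fingers":0.6,"delta_pos":[-20,0,54],"turn":0},{"fingers":0.6,"delta_pos":[-30,0,54],"turn":0},{"fingers":0.6,"delta_pos":[-40,0,54],"turn":0},{"fingers":0.6,"delta_pos":[-50,0,54],"turn":0},{"fingers":0.6,"delta_pos":[-58,0,54],"turn":0},{"fingers":0.6,"delta_pos":[-66,0,54],"turn":0},{"fingers":0.6,"delta_pos":[-73,0,54],"turn":0},{"fingers":0.6,"delta_pos":[-73,0,54],"turn":0},{"fingers":0.6,"delta_pos":[-73,0,54],"turn":0}]'
```

```text
time: 7.15
position: [0.4239, 0.3014, 0.0282]
orientation: [-3.142, -0.0, 2.988]
contact_force: [0.1, 0.5, -3.2]
gripper_width: 0.0615
grasp_force: 68.4
```

```bash
python3 - <<'E'
from h import *
for n in('top','side'):
    cv2.imwrite(f'pics/{n}3.png',cams.read_camera(n))
a=cv2.resize(cv2.imread('pics/top3.png')[150:260,170:290],None,fx=3.3,fy=3.3)
b=cv2.resize(cv2.imread('pics/side3.png')[125:245,220:330],None,fx=3.3,fy=3.3)
o=np.zeros((400,770,3),np.uint8);o[:a.shape[0],:a.shape[1]]=a;o[:b.shape[0],400:400+b.shape[1]]=b;cv2.imwrite('pics/crop4.png',o)
E
```

```text
(no output)
```

View pics/crop4.png

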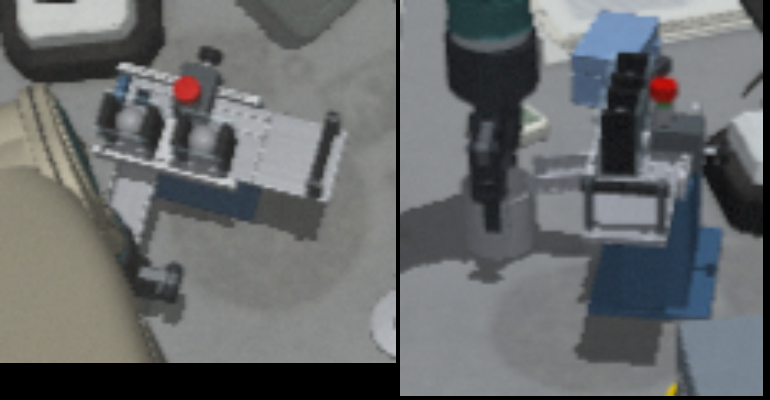

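```bash
python3 -m pendant '[{"fingers":0.6,"delta_pos":[0,0,2],"turn":0},{"fingers":0.6,"delta_pos":[0,0,4],"turn":0},{"fingers":0.6,"delta_pos":[0,0,4],"turn":0},{"fingers":0.4,"delta_pos":[0,0,4],"turn":0},{"fingers":0.2,"delta_pos":[0,0,4],"turn":0},{"fingers":0,"delta_pos":[0,0,4],"turn":0},{"fingers":0,"delta_pos":[0,0,4],"turn":0},{"fingers":0,"delta_pos":[0,0,4],"turn":0},{"fingers":0,"delta_pos":[0,0,4],"turn":0},{"fingers":0,"delta_pos":[0,0,-10],"turn":0},{"fingers":0,"delta_pos":[0,0,-30],"turn":0},{"fingers":0,"delta_pos":[0,0,-65],"turn":0},{"fingers":0,"delta_pos":[0,0,-100],"turn":0},{"fingers":0,"delta_pos":[0,0,-140],"turn":0},{"fingers":0,"delta_pos":[0,0,-180],"turn":0},{"fingers":0,"delta_pos":[0,0,-222],"turn":0},{"fingers":0,"delta_pos":[0,0,-222],"turn":0},{"fingers":0,"delta_pos":[0,0,-222],"turn":0}]'
python3 - <<'E'
from fit2 import *
st=monitor.get_state();P=st['position'];yw=st['orientation'][2]
def T(D):
    d=np.array(D)[:2]-P[:2];return 1e3*(np.cos(yw)*d[0]+np.sin(yw)*d[1]),1e3*(np.sin(yw)*d[0]-np.cos(yw)*d[1])
b=W(p,(0,-.128,0));print(P,'bar',b,T(b))
E
```

```text
time: 8.75
position: [0.426, 0.3027, 0.254]
orientation: [3.137, 0.006, 2.989]
contact_force: [-1.4, -1.0, -1.3]
gripper_width: 0.0855
grasp_force: 0.0
[0.426  0.3027 0.254 ] bar [np.float64(0.5171913974078215), np.float64(0.12563809949681404), 0] (np.float64(-117.0219663414692), np.float64(-161.10357568133887))
```

```bash
python3 -m pendant '[{"fingers":0.5,"delta_pos":[-30,-40,0],"turn":0},{"fingers":0.5,"delta_pos":[-55,-75,0],"turn":0},{"fingers":0.5,"delta_pos":[-80,-110,0],"turn":0},{"fingers":0.5,"delta_pos":[-105,-145,0],"turn":0},{"fingers":0.5,"delta_pos":[-116,-160.5,0],"turn":0},{"fingers":0.5,"delta_pos":[-116,-160.5,0],"turn":0},{"fingers":0.5,"delta_pos":[-116,-160.5,0],"turn":0},{"fingers":0.5,"delta_pos":[-116,-160.5,0],"turn":0}]'
python3 - <<'E'
from fit2 import *
for n in('top','side'):
    cv2.imwrite(f'pics/{n}4.png',cams.read_camera(n))
a=cv2.resize(cv2.imread('pics/top4.png')[150:260,170:290],None,fx=3.3,fy=3.3)
b=cv2.resize(cv2.imread('pics/side4.png')[105:245,230:330],None,fx=3.6,fy=3.6)
o=np.zeros((510,770,3),np.uint8);o[:a.shape[0],:a.shape[1]]=a;o[:b.shape[0],400:400+b.shape[1]]=b;cv2.imwrite('pics/crop5.png',o)
st=monitor.get_state();P=st['position'];yw=st['orientation'][2]
d=np.array(W(p,(0,-.128,0)))[:2]-P[:2];print(P,np.degrees(yw),1e3*(np.cos(yw)*d[0]+np.sin(yw)*d[1]),1e3*(np.sin(yw)*d[0]-np.cos(yw)*d[1]))
E
```

```text
time: 9.42
position: [0.5128, 0.1252, 0.2487]
orientation: [-3.141, -0.003, 2.988]
contact_force: [0.1, -0.0, 0.3]
gripper_width: 0.0425
grasp_force: 0.0
[0.5129 0.1261 0.2494] 171.3346746837266 -4.321083615739814 0.18107052347927421
```

View pics/crop5.png

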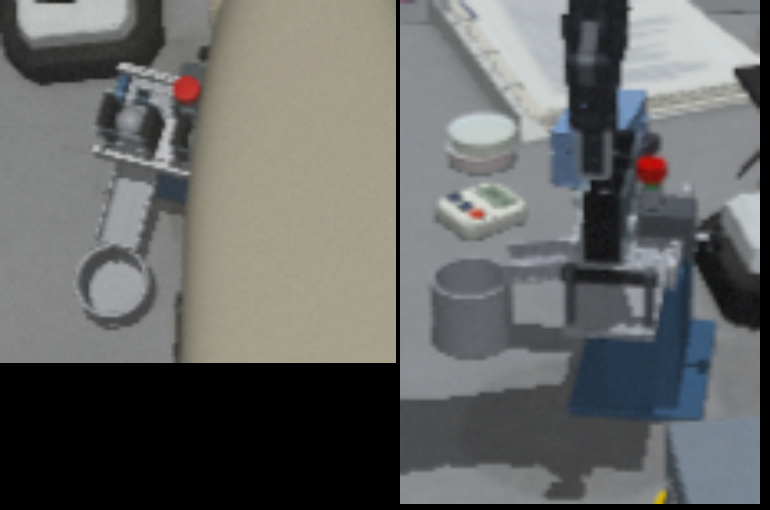

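```bash
python3 -m pendant '[{"fingers":0.5,"delta_pos":[-3,0,35],"turn":0},{"fingers":0.5,"delta_pos":[-3,0,65],"turn":0},{"fingers":0.5,"delta_pos":[-3,0,90],"turn":0},{"fingers":0.5,"delta_pos":[-3,0,107],"turn":0},{"fingers":0.5,"delta_pos":[-3,0,107],"turn":0},{"fingers":0.5,"delta_pos":[-3,0,107],"turn":0},{"fingers":0.7,"delta_pos":[-3,0,107],"turn":0},{"fingers":0.8,"delta_pos":[-3,0,107],"turn":0},{"fingers":0.95,"delta_pos":[-3,0,107],"turn":0},{"fingers":0.95,"delta_pos":[-3,0,107],"turn":0},{"fingers":0.95,"delta_pos":[-3,0,107],"turn":0},{"fingers":0.95,"delta_pos":[-3,0,107],"turn":0},{"fingers":0.95,"delta_pos":[-3,0,107],"turn":0},{"fingers":0.95,"delta_pos":[-3,0,107],"turn":0}]' 60
```

```text
time: 10.68
position: [0.5186, 0.1268, 0.1454]
orientation: [3.136, 0.003, 2.989]
contact_force: [-0.4, 5.4, 1.2]
gripper_width: 0.0077
grasp_force: 58.4
```

```bash
python3 -m pendant '[{"fingers":0.95,"delta_pos":[0,-1,0],"turn":0},{"fingers":0.95,"delta_pos":[0,-2,0],"turn":0},{"fingers":0.95,"delta_pos":[0,-4,0],"turn":0},{"fingers":0.95,"delta_pos":[0,-6,0],"turn":0},{"fingers":0.95,"delta_pos":[0,-8,0],"turn":0},{"fingers":0.95,"delta_pos":[0,-10,0],"turn":0},{"fingers":0.95,"delta_pos":[0,-12,0],"turn":0}]'; python3 -m pendant '[{"fingers":0.95,"delta_pos":[0,0,0],"turn":0},{"fingers":0.95,"delta_pos":[0,0,0],"turn":0}]'
```

```text
time: 11.27
position: [0.517, 0.1181, 0.1454]
orientation: [3.128, 0.002, 2.99]
contact_force: [0.6, 14.3, 0.2]
gripper_width: 0.0079
grasp_force: 58.7
time: 11.43
position: [0.5169, 0.1177, 0.1454]
orientation: [3.129, 0.002, 2.99]
contact_force: [-0.0, 12.5, 0.8]
gripper_width: 0.0075
grasp_force: 58.6
```

```bash
python3 -m pendant '[{"fingers":0.95,"delta_pos":[0,-2,0],"turn":0},{"fingers":0.95,"delta_pos":[0,-4,0],"turn":0},{"fingers":0.95,"delta_pos":[0,-6,0],"turn":0},{"fingers":0.95,"delta_pos":[0,-8,0],"turn":0},{"fingers":0.95,"delta_pos":[0,-10,0],"turn":0},{"fingers":0.95,"delta_pos":[0,-12,0],"turn":0},{"fingers":0.95,"delta_pos":[0,-14,0],"turn":0},{"fingers":0.95,"delta_pos":[0,-16,0],"turn":0},{"fingers":0.95,"delta_pos":[0,-18,0],"turn":0},{"fingers":0.95,"delta_pos":[0,-19,0],"turn":0},{"fingers":0.95,"delta_pos":[0,-20,0],"turn":0}]'; python3 -m pendant '[{"fingers":0.95,"delta_pos":[0,-1,0],"turn":0},{"fingers":0.95,"delta_pos":[0,-2,0],"turn":0},{"fingers":0.95,"delta_pos":[0,-3,0],"turn":0}]'
```

```text
time: 12.35
position: [0.5131, 0.0981, 0.1454]
orientation: [3.129, 0.001, 2.99]
contact_force: [-1.3, 13.6, 1.6]
gripper_width: 0.0077
grasp_force: 59.0
time: 12.6
position: [0.5126, 0.0952, 0.1454]
orientation: [3.129, 0.001, 2.99]
contact_force: [-0.9, 14.4, 2.2]
gripper_width: 0.0078
grasp_force: 59.0
```

```bash
python3 -m pendant '[{"fingers":0.95,"delta_pos":[0,-1,0],"turn":0},{"fingers":0.95,"delta_pos":[0,-2,0],"turn":0},{"fingers":0.95,"delta_pos":[0,-3,0],"turn":0}]'
```

```text
time: 12.85
position: [0.512, 0.0922, 0.1454]
orientation: [3.129, 0.001, 2.99]
contact_force: [-1.9, 13.4, 2.5]
gripper_width: 0.0076
grasp_force: 59.0
```

```bash
python3 -m pendant '[{"fingers":0.95,"delta_pos":[0,-1,0],"turn":0},{"fingers":0.95,"delta_pos":[0,-2,0],"turn":0}]'
```

```text
time: 13.02
position: [0.5117, 0.0903, 0.1454]
orientation: [3.129, 0.001, 2.99]
contact_force: [-2.2, 13.0, 2.8]
gripper_width: 0.0077
grasp_force: 59.0
```

```bash
python3 -m pendant '[{"fingers":0.95,"delta_pos":[0.1,-1,0],"turn":0},{"fingers":0.95,"delta_pos":[0.2,-2,0],"turn":0},{"fingers":0.95,"delta_pos":[0.2,-3,0],"turn":0}]'
```

```text
time: 13.27
position: [0.5111, 0.0873, 0.1454]
orientation: [3.129, 0.001, 2.99]
contact_force: [-1.8, 13.4, 3.0]
gripper_width: 0.0076
grasp_force: 59.0
```

```bash
python3 -m pendant '[{"fingers":0.95,"delta_pos":[0.1,-1,0],"turn":0},{"fingers":0.95,"delta_pos":[0.2,-2,0],"turn":0},{"fingers":0.95,"delta_pos":[0.2,-3,0],"turn":0}]'
```

```text
time: 13.52
position: [0.5103, 0.0834, 0.1454]
orientation: [3.131, 0.001, 2.99]
contact_force: [-3.3, 9.4, 3.2]
gripper_width: 0.0079
grasp_force: 59.0
```

```bash
python3 -m pendant '[{"fingers":0.95,"delta_pos":[0.1,-1,0],"turn":0},{"fingers":0.95,"delta_pos":[0.2,-2,0],"turn":0}]'
```

```text
time: 13.68
position: [0.5099, 0.0812, 0.1454]
orientation: [3.132, 0.001, 2.99]
contact_force: [-1.5, 10.5, 4.0]
gripper_width: 0.0075
grasp_force: 59.0
```

```bash
python3 -m pendant '[{"fingers":0.95,"delta_pos":[0.1,-1,0],"turn":0},{"fingers":0.95,"delta_pos":[0.2,-2,0],"turn":0},{"fingers":0.95,"delta_pos":[0.2,-2,0],"turn":0}]'
```

```text
time: 13.93
position: [0.5098, 0.0809, 0.1454]
orientation: [3.127, 0.002, 2.99]
contact_force: [-0.5, 14.7, 3.0]
gripper_width: 0.0077
grasp_force: 58.9
```

```bash
python3 -m pendant '[{"fingers":0.95,"delta_pos":[0,-1,0],"turn":0},{"fingers":0.95,"delta_pos":[0,-2,0],"turn":0},{"fingers":0.95,"delta_pos":[0,-2,0],"turn":0}]'
```

```text
time: 14.18
position: [0.5098, 0.0806, 0.1454]
orientation: [3.123, 0.002, 2.991]
contact_force: [0.5, 20.1, 1.3]
gripper_width: 0.0079
grasp_force: 59.0
```

```bash
python3 -m pendant '[{"fingers":0.95,"delta_pos":[0,2,0],"turn":0},{"fingers":0.95,"delta_pos":[0,5,0],"turn":0},{"fingers":0.95,"delta_pos":[0,6,0],"turn":0},{"fingers":0.95,"delta_pos":[0,6,0],"turn":0}]'; python3 - <<'E'
from h import *
for n in('top','side'):
    cv2.imwrite(f'pics/{n}5.png',cams.read_camera(n))
a=cv2.resize(cv2.imread('pics/top5.png')[150:260,170:290],None,fx=3.3,fy=3.3)
b=cv2.resize(cv2.imread('pics/side5.png')[105:245,230:330],None,fx=3.6,fy=3.6)
o=np.zeros((510,770,3),np.uint8);o[:a.shape[0],:a.shape[1]]=a;o[:b.shape[0],400:400+b.shape[1]]=b;cv2.imwrite('pics/crop6.png',o)
E
```

```text
time: 14.52
position: [0.5098, 0.0807, 0.1454]
orientation: [3.139, 0.002, 2.989]
contact_force: [-2.8, 4.6, 6.4]
gripper_width: 0.0077
grasp_force: 59.5
```

View pics/crop6.png

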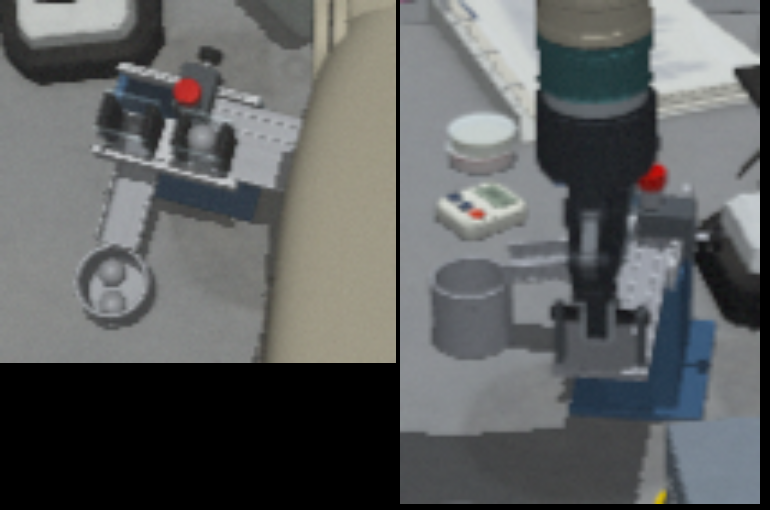

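Both balls are in the jar at crop (110,285), and the next charge is still up at (203,135). The knob has sunk, from row 168 to about 176 in the side crop, and the block hasn't moved. I'll release and retreat.

```bash
python3 -m pendant '[{"fingers":0.95,"delta_pos":[0,1.5,0],"turn":0},{"fingers":0.8,"delta_pos":[0,1.5,0],"turn":0},{"fingers":0.65,"delta_pos":[0,1.5,0],"turn":0},{"fingers":0.5,"delta_pos":[0,0,0],"turn":0},{"fingers":0.5,"delta_pos":[0,0,0],"turn":0},{"fingers":0.5,"delta_pos":[0,0,0],"turn":0},{"fingers":0.5,"delta_pos":[0,0,0],"turn":0},{"fingers":0.5,"delta_pos":[0,0,-15],"turn":0},{"fingers":0.5,"delta_pos":[0,0,-40],"turn":0},{"fingers":0.5,"delta_pos":[0,0,-75],"turn":0},{"fingers":0.5,"delta_pos":[0,0,-110],"turn":0},{"fingers":0.5,"delta_pos":[0,-40,-120],"turn":0},{"fingers":0.5,"delta_pos":[0,-80,-120],"turn":0},{"fingers":0.5,"delta_pos":[0,-120,-120],"turn":0},{"fingers":0.5,"delta_pos":[0,-150,-120],"turn":0},{"fingers":0.5,"delta_pos":[0,-150,-120],"turn":0},{"fingers":0.5,"delta_pos":[0,-150,-120],"turn":0},{"fingers":0.5,"delta_pos":[0,-150,-120],"turn":0}]'; python3 - <<'E'
from h import *
for n in('top','side'):
    cv2.imwrite(f'pics/{n}6.png',cams.read_camera(n))
a=cv2.resize(cv2.imread('pics/top6.png')[150:260,170:290],None,fx=3.3,fy=3.3)
b=cv2.resize(cv2.imread('pics/side6.png')[105:245,230:330],None,fx=3.6,fy=3.6)
o=np.zeros((510,770,3),np.uint8);o[:a.shape[0],:a.shape[1]]=a;o[:b.shape[0],400:400+b.shape[1]]=b;cv2.imwrite('pics/crop7.png',o)
E
```

```text
time: 16.12
position: [0.4862, -0.0688, 0.2632]
orientation: [3.141, -0.0, 2.988]
contact_force: [0.0, 0.2, 0.1]
gripper_width: 0.0428
grasp_force: 0.0
```

View pics/crop7.png

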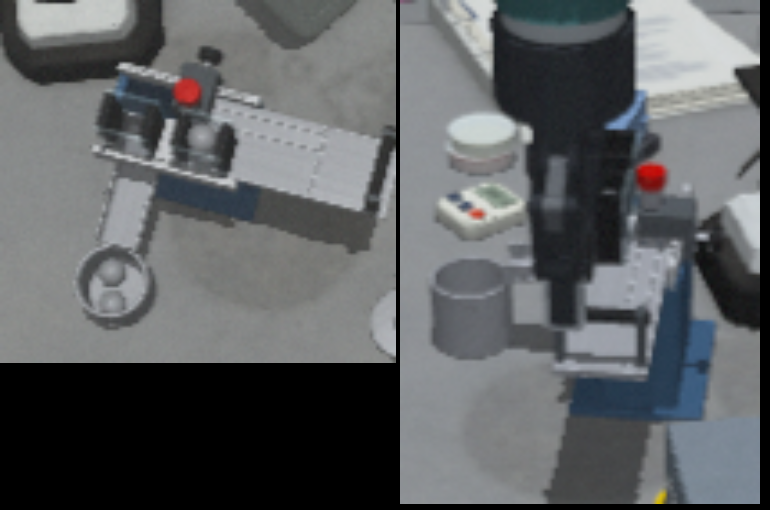

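The jar stands under the chute at crop (115,287) with both balls in it. The gate is out, the knob is down, the block hasn't moved, and the robot is touching nothing.

```bash
python3 -c "
from station import ticket
print(ticket.close_job())"
```

```text
the job is handed in; nothing more can be done
None
```

The job is done and handed in at about 16 s: the jar stands under the chute with both balls in it, and the gate is locked at about 46 mm of travel (peak pull read about 20 N). The block stayed put, the next charge is still up, and I never touched the lid, vial or timer.

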